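# Set a jaw gap to the gauge mark with the knurled wheel

## Robot

A 7-joint arm with a two-finger parallel gripper is mounted at the origin on a cart in front of the work surface, level with it; the furniture and walls round the work are solid. World frame = base frame: x ahead of the robot, y to its left, z up, the work surface at z = 0. Lengths are in m, angles in rad, forces in N, time in s.
With the tool pointing down it reaches from about 0.4 to 0.875 m from the base axis. Payload 19.3 kg.
Tool frame: the origin (TCP) lies midway between the tips of the shut fingers; the grasp point (between the pads) lies 19 mm behind it; z points along the fingers, y is the line along which they close (so a half turn about z gives the same grasp; the last joint's range is limited). The gripper opens to 85 mm and grips with 20 to 120 N. Pads are 22 mm wide; open, the fingers measure 114 mm over their backs; the gripper's body (76 mm by 85 mm) begins 54 mm behind the grasp point. The pads swing forward as they close: fully open they stand 13 mm farther back than shut.
Start: joints at [-1.303, 0.521, -0.036, 1.599, 0.021, 1.021, -0.113], TCP at [0.207, 0.59, 0.231] pointing down, gripper open.
Joint ranges: [-2.91, 2.91], [-0.3, 2.13], [-1.5, 1.42], [0.17, 2.43], [-1.26, 4.41], [0.16, 1.93], [-2.52, 2.52]. Speed limits (rad/s): [1.89, 1.89, 2.39, 2.39, 3.01, 3.01, 3.01].

## Interface

Orientations are given as [roll, pitch, yaw] about the fixed x, y, z axes, in that order (R = Rz(yaw) Ry(pitch) Rx(roll)).
In Python, from workcell import * gives the robot as it stands. The module is installed in compiled form; this text tells all that it offers.
- The arm moves only by the tool play_rows, never from a script. Its argument "deltas" is a list of rows, each a list of 7 numbers: the shift along the tool's x, y, z in units of 500 mm (1.0 is 500 mm), then the turn, a rotation vector about the tool's x, y, z in units of 120 degrees (1.0 is 120 degrees), then the closure, from 0 (fully open) to 1 (shut). A call has 1 to 10 rows; each row is the pose to reach, as a shift and turn from the pose commanded when the call began, along the tool's axes at that moment; what a row does not reach only later rows make up. A row lasts 1/10 s, in which the tool goes at most 50 mm and 8.59 degrees, less where a joint would pass 70% of its speed; a pose out of reach is approached as far as the arm can. A call with a number of a shift or a turn outside -1 to 1 is refused whole. A call with a gripper value outside its range is refused whole. The fingers move at their own pace and stop on an object; "newtons" is the grip in N (left out, the last holds). Time passes only in rows, so rows that repeat a pose let the fingers close. It gives the time, the measured TCP pose, the force, the opening and the grip force at its end, in the units of the state.
- observe(): the state, without advancing time (a new reading comes with each control period).
- grab_frame(name): name is "scene" or "top"; returns the picture (480x640x3 uint8, red, green, blue); there is no depth.
- get_calibration(name): a dict with "fovy" (degrees; the focal length in pixels is half the picture's height over the tangent of half this angle, whatever the lens; pixels are square), "cx", "cy" (the principal point, pixels), "xyz" and "rotation" of the camera in the world. Camera axes: x right, y down, z forward; pixel columns grow to the right and rows downward; lengths in m; the calibration is good to about 2 mm. A picture is of the moment at which its call begins. get_calibration takes no time and is no camera call.
- job_done(): hands the job in; it is judged then, once.
The state is a dict: "clock": time; "qpos": joint angles; "qd": joint speeds; "joint_efforts": joint torques, N m; "position": TCP position; "tool_rot": TCP orientation; "force": force on the tool from outside, world axes, zero at the start; "moment": the same for the moment, N m; "grip_width": finger opening in m; "finger_force": force on a finger pad.
Only numpy, scipy, OpenCV 4.12 (cv2) and the standard library are available. Lean on these libraries where they do the work, as an engineer would, in place of code of your own. Each camera call takes 0.05 s, during which the arm holds its last target. There are 200 camera calls.

## Task

Close the gap of the small bench stand to its gauge mark: press a fingertip lightly on the knurled wheel and roll it, stroke after stroke, until the red pointer on the blue jaw points into the green mark. Move the jaw only by the wheel: do not push the jaw or the mark, do not lift or shift the stand, and leave the things round about alone. Finish clear of everything.

Things in the scene. Friction and masses are not known exactly. Their poses are not given: they have to be found in the camera images.
- stand: gap-setting stand, 2.9 kg, loose on rubber feet: dark base plate 205 x 126 mm (x -116 to 89, y -53 to 73 mm) with a grey deck on springs above it. Origin at surface level. +x: the way the blue jaw moves to close on the fixed aluminium anvil (x 45 to 75 mm, 71 mm high); +y: side of the scale bar; z up. The wheel is at x -75 mm, y 0, between two cheeks (y 16 to 22 mm either side, 76 mm high)
- wheel_top (a point): highest point of the knurled steel wheel's rim, at mid-width, 96 mm above the surface: the highest part of the stand. Wheel radius 28 mm, rim 24 mm wide, axle level along the stand's y. The point does not turn with the wheel but sinks with the deck
- wheel (a joint): turn of the wheel in rad, 0 at the start, 0 to 4.2. Dragging the rim's top along the stand's +x turns it up and closes the jaw, -x opens it: 9 mm of jaw per rad, so 1 mm at the rim moves the jaw 0.32 mm. It takes 1.5 N at the rim and stays where it is left
- deck (a joint): sprung deck that carries wheel, jaw, anvil and scale: how far it is pressed down in m, 0 to 0.008. Starts to sink at about 2 N, then 0.9 N per mm. Some 4 to 6 mm down (6 to 8 N) lets a fingertip drag the rim without slip
- pointer_tip (a point): tip of the red pointer (3 mm wide) on the +y side of the blue jaw, 64 mm above the surface; moves with the jaw along the stand's x. The jaw block is 30 x 64 mm, top 72 mm high
- mark_centre (a point): middle of the near edge of the green gauge mark, a block 8 mm wide (along x) and 16 mm long on the scale bar, 64 mm above the surface. With the pointer on the mark, pointer_tip and mark_centre coincide
- jaw (a joint): travel of the blue jaw in m: 0 fully open at the start (gap 50 mm), grows as the gap closes, end stop 0.0378
- mark (a joint): place of the green mark on the same scale as joint jaw, in m: the gap is set when jaw equals mark. Stays where it is (friction); never to be moved
- gauge_block: loose grey steel cube, 30 mm, beside the stand; origin at the centre of its underside
- film_can: loose screw-lid jar, black and white with a light ribbed lid, 33 mm across, 50 mm high, to the left; origin at its underside
- grid_box: loose flat white box, 38 x 58 x 13 mm, to the right; origin at its underside
- torch: loose black torch, 94 x 27 x 27 mm, lying in front of the vice; origin at its underside
- kapton_tape: loose roll of yellow tape, 77 mm across, 19 mm high, lying to the left; origin at its underside

How it is judged:
By the outcome, as a careful person would: the job done as asked, in the order asked, and still so for the second after the job is handed in, with the robot touching nothing.
It also fails if it takes over 51 s, if anything falls off the work surface, if the arm or the gripper's body presses on something with over 40 N, if the wrist force passes 120 N, or if a joint passes its speed limit or range.

## Working session

There is one attempt and no reset: what is moved stays moved. The work goes in short steps, Python scripts to look and compute and a tool call to move; the robot and the scene stay as the last step left them, time stands still between calls to the robot, and variables do not carry over. Pictures are saved under pics/ and viewed, at most 10 in all, crops included, and the job is handed in when it is done.

Besides the shell and the picture viewer there is one more tool, called after ">>>" by a JSON object that holds its "fn" and its "kwargs". play_rows: Moves the arm, as the interface text tells. Its arguments: {"type":"object","properties":{"deltas":{"type":"array"},"newtons":{"type":"number"}},"required":["deltas"]}

```bash
mkdir -p pics; python3 - <<'E'
from workcell import *
import cv2
s=observe();print(s)
for n in("scene","top"):
    cv2.imwrite(f"pics/{n}0.png",grab_frame(n)[:,:,::-1]);print(n,get_calibration(n))
E
```

```text
{'clock': 0.0, 'qpos': array([-1.30319865,  0.52202333, -0.03634348,  1.59999368,  0.02119999,
        1.02110724, -0.11277858]), 'qd': array([ 0.00269106,  0.00127414, -0.00032469,  0.00133514,  0.00041013,
       -0.00086662, -0.00101813]), 'joint_efforts': array([ 9.57711973e-05, -9.27098322e+01,  1.97992824e+00, -3.69951510e+01,
        1.78295636e-02,  7.98442808e-03,  1.23787436e-05]), 'position': array([0.20704578, 0.58935264, 0.23072488]), 'tool_rot': array([-3.14044843e+00,  7.39946674e-05,  2.80382015e+00]), 'force': array([-0.12014877,  0.33054162, -0.09781923]), 'moment': array([-0.04356   ,  0.00941216, -0.02779483]), 'finger_force': 0.0, 'grip_width': 0.08540818622864858}
scene {'fovy': 49.84641842651079, 'cx': 318.74197295498436, 'cy': 242.77034355506748, 'xyz': array([ 0.06841876, -0.44348765,  0.6833722 ]), 'rotation': array([-2.27142334,  0.00578238, -0.54896463])}
top {'fovy': 44.4874072254157, 'cx': 313.55125603208376, 'cy': 236.1040382924074, 'xyz': array([0.16185324, 0.1753006 , 1.46638595]), 'rotation': array([-2.93656251e+00, -6.67246345e-04, -1.56130431e+00])}
```

View pics/scene0.png

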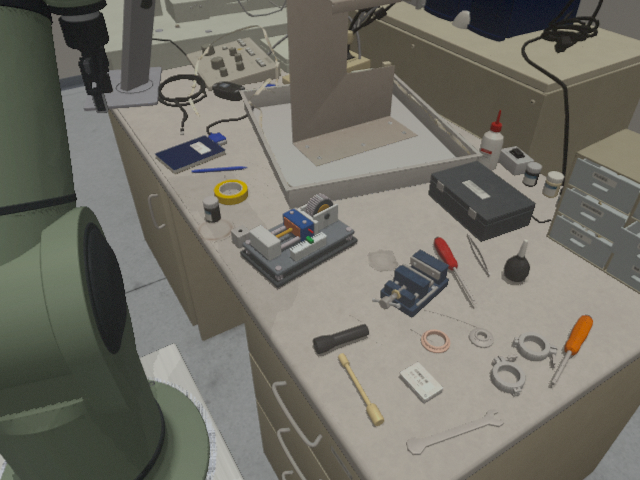

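View pics/top0.png

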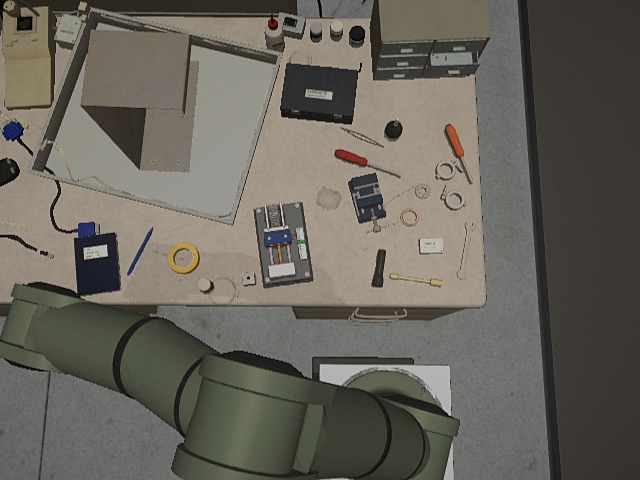

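The scene view shows the stand at about (300,240), with its wheel at (320,205). In the top view it is at about (285,245), with the wheel at (275,214), so stand +x points toward the robot. Next I'll take enlarged crops.

```bash
cat > h.py <<'E'
from workcell import *
import numpy as np, cv2
from scipy.spatial.transform import Rotation as R
def cam(n):
    c=get_calibration(n); f=240/np.tan(np.radians(c["fovy"]/2))
    return f,c["cx"],c["cy"],np.array(c["xyz"]),R.from_euler("xyz",c["rotation"]).as_matrix()
def proj(n,p):
    f,cx,cy,t,M=cam(n); q=M.T@(np.array(p)-t); return np.array([cx+f*q[0]/q[2],cy+f*q[1]/q[2]])
def ray(n,uv):
    f,cx,cy,t,M=cam(n); return t,M@np.array([(uv[0]-cx)/f,(uv[1]-cy)/f,1])
def onz(n,uv,z):
    t,d=ray(n,uv); return t+d*(z-t[2])/d[2]
def tri(u1,u2):
    (a,d),(b,e)=ray("scene",u1),ray("top",u2); d=d/np.linalg.norm(d);e=e/np.linalg.norm(e)
    s=np.linalg.lstsq(np.c_[d,-e],b-a,rcond=None)[0]; p,q=a+s[0]*d,b+s[1]*e
    return (p+q)/2,np.linalg.norm(p-q)
E
python3 - <<'E'
import cv2
a=cv2.imread("pics/scene0.png")[180:290,225:365];b=cv2.imread("pics/top0.png")[195:295,235:335]
cv2.imwrite("pics/cs.png",cv2.resize(a,(770,605-5),interpolation=cv2.INTER_CUBIC))
cv2.imwrite("pics/ct.png",cv2.resize(b,(600,600),interpolation=cv2.INTER_CUBIC))
E
```

```text
(no output)
```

View pics/cs.png

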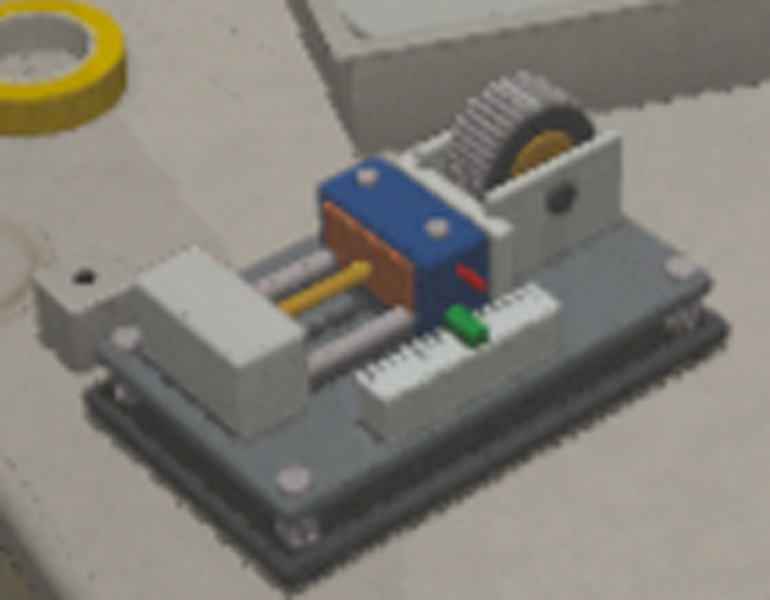

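View pics/ct.png

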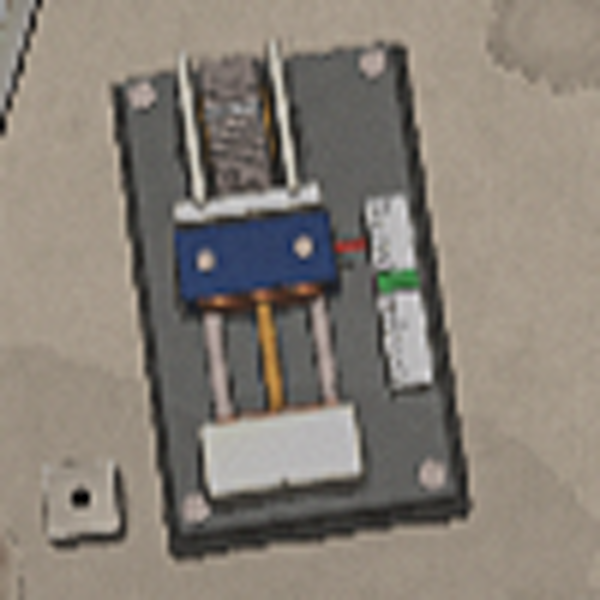

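The scene crop shows the wheel top at about (520,80), the red pointer at (470,277) and the green mark at (468,325). The top crop shows the four deck bolts at (143,95), (372,62), (432,472) and (195,505), the wheel at (237,120), the pointer at (350,246) and the mark at (397,280). The gap to close is about 35 crop px.

```bash
cat >> h.py <<'E'
def blob(im,col,box):
    x0,y0,x1,y1=box; h=cv2.cvtColor(im[y0:y1,x0:x1],cv2.COLOR_RGB2HSV).astype(int); H,S,V=h[...,0],h[...,1],h[...,2]
    m={"red":((H<8)|(H>172))&(S>150)&(V>90),"green":(H>45)&(H<80)&(S>130),"blue":(H>100)&(H<125)&(S>120)&(V>60)}[col]
    w=m*1.; n,l,st,c=cv2.connectedComponentsWithStats(m.astype(np.uint8))
    k=1+np.argmax(st[1:,4]); return c[k]+[x0,y0],st[k]+np.array([x0,y0,0,0,0])
BT=(235,195,335,295); BS=(225,180,365,290)
E
python3 - <<'E'
from h import *
T=cv2.imread("pics/top0.png")[:,:,::-1];S=cv2.imread("pics/scene0.png")[:,:,::-1]
ct=lambda u,v:(235+(u+.5)/6-.5,195+(v+.5)/6-.5); cs=lambda u,v:(225+(u+.5)/5.5-.5,180+(v+.5)/5.4545-.5)
for a,b in(((683,267),(372,62)),((293,480),(432,472)),((127,338),(195,505))): print("bolt",tri(cs(*a),ct(*b)))
z=.042
P=[onz("top",ct(*p),z)[:2] for p in((143,95),(372,62),(432,472),(195,505))]
print(P)
for a,b in((0,3),(1,2)): d=P[b]-P[a];print(np.degrees(np.arctan2(d[1],d[0])),np.linalg.norm(d))
for a,b in((0,1),(3,2)): d=P[b]-P[a];print(np.degrees(np.arctan2(d[1],d[0]))-90,np.linalg.norm(d))
for c in("red","green","blue"):
    b,st=blob(T,c,BT);s,ss=blob(S,c,BS);print(c,b,st,s,ss,onz("top",b,.064 if c!="blue" else .072),tri(s,b))
print("wheel",tri(cs(515,75),ct(237,120)),onz("top",ct(237,120),.096))
# base corners on z~0.01
for p in((110,85),(407,45),(467,515),(172,555)):print("corner",onz("top",ct(*p),.01))
E
```

```text
bolt (array([0.5400312 , 0.22036538, 0.03508521]), np.float64(0.0015133925044819186))
bolt (array([0.36571971, 0.19352772, 0.03493588]), np.float64(0.0007095536004787225))
bolt (array([0.35083534, 0.29034706, 0.03526736]), np.float64(0.0013299666543102942))
[array([0.52236213, 0.31571576]), array([0.53749533, 0.22045418]), array([0.36505308, 0.19333015]), array([0.3505881 , 0.28962967])]
-171.36488005459807 0.17374349882230455
-171.0609919530128 0.1745624340111117
-170.97345671048893 0.09645611350392137
-171.45756839553042 0.09737983834083438
red [291.5 236. ] [291 236   2   1   2] [310.22222222 230.55555556] [308 229   5   4   9] [0.45321937 0.23095902 0.064     ] (array([0.45569889, 0.23068265, 0.05843033]), np.float64(0.0027812147666115604))
green [300.91666667 241.33333333] [298 240   6   3  12] [308.8 238.4] [306 236   7   6  25] [0.44016943 0.20779065 0.064     ] (array([0.44060705, 0.20783252, 0.0618898 ]), np.float64(3.9569264182655685e-05))
blue [277.12145749 237.25506073] [264 231  27  14 247] [298.04237288 219.08898305] [284 210  29  19 236] [0.44811179 0.26546671 0.072     ] (array([0.44982425, 0.26566268, 0.0661496 ]), np.float64(0.001070485114542799))
wheel (array([0.49813602, 0.27100285, 0.10602161]), np.float64(0.003923528405347557)) [0.49873843 0.27244726 0.096     ]
corner [0.53472145 0.33307207 0.01      ]
corner [0.55358668 0.20661781 0.01      ]
corner [0.35172765 0.17896288 0.01      ]
corner [0.3338643  0.30120671 0.01      ]
```

```bash
cat >> h.py <<'E'
PSI=np.radians(188.8); XS=np.array([np.cos(PSI),np.sin(PSI),0]); YS=np.array([-np.sin(PSI),np.cos(PSI),0])
WT=np.array([.5036,.2745,.096])
def delta(p,yaw=PSI):
    s=observe(); M=R.from_euler("xyz",s["tool_rot"]); G=R.from_euler("xyz",[np.pi,0,yaw])
    return np.round(M.inv().apply(np.array(p)-s["position"])/.5,4),np.round((M.inv()*G).as_rotvec()/np.radians(120),4)
E
python3 - <<'E'
from h import *
print(delta(WT-.012*XS+[0,0,.054]))
for n in("top","scene"):print(proj(n,WT))
E
```

```text
(array([-0.7894, -0.3862,  0.162 ]), array([-5.000e-04, -1.000e-04, -2.346e-01]))
[273.27682925 212.61152041]
[318.73458813 196.08020337]
```

>>> {"fn": "play_rows", "kwargs": {"deltas": [[-0.4,-0.2,0.0,0,0,-0.12,0.3],[-0.79,-0.386,0.0,0,0,-0.235,1],[-0.79,-0.386,0.0,0,0,-0.235,1],[-0.79,-0.386,0.0,0,0,-0.235,1],[-0.79,-0.386,0.0,0,0,-0.235,1],[-0.79,-0.386,0.0,0,0,-0.235,1],[-0.79,-0.386,0.0,0,0,-0.235,1],[-0.79,-0.386,0.0,0,0,-0.235,1],[-0.79,-0.386,0.0,0,0,-0.235,1],[-0.79,-0.386,0.0,0,0,-0.235,1]], "newtons": 30}}

```text
clock: 1.1
position: [0.5196, 0.2711, 0.2309]
tool_rot: [-3.139, 0.001, -2.995]
force: [-1.1, 0.6, -0.8]
grip_width: 0.0001
finger_force: 0.0
```

```bash
python3 - <<'E'
from h import *
s=observe();print(s["clock"],s["position"],s["tool_rot"],s["force"],s["grip_width"],delta(WT-.012*XS+[0,0,.054]))
E
```

```text
1.1 [0.5196079  0.27109013 0.23093404] [-3.13911923e+00  6.68430016e-04 -2.99477720e+00] [-1.10840821  0.55043789 -0.7919377 ] 0.00012911534088322566 (array([0.0068, 0.012 , 0.1618]), array([-0.0012,  0.0003, -0.0032]))
```

>>> {"fn": "play_rows", "kwargs": {"deltas": [[0,0.01,0.06,0,0,0,1],[0,0.01,0.14,0,0,0,1],[0,0.01,0.21,0,0,0,1],[0,0.01,0.24,0,0,0,1],[0,0.01,0.24,0,0,0,1],[0,0.01,0.24,0,0,0,1],[0,0.01,0.24,0,0,0,1]]}}

```text
clock: 1.8
position: [0.5156, 0.282, 0.1125]
tool_rot: [3.141, 0.002, -2.987]
force: [-0.1, 1.0, 0.3]
grip_width: 0.0
finger_force: 0.0
```

```bash
python3 - <<'E'
from h import *
s=observe();print(s["clock"],s["position"],s["tool_rot"],s["force"],s["grip_width"],delta(WT-.010*XS+[0,0,.004]))
a=grab_frame("scene")[140:290,225:365][:,:,::-1];b=grab_frame("top")[195:295,235:335][:,:,::-1]
a=cv2.resize(a,(560,600),interpolation=cv2.INTER_CUBIC)[:, :400]
cv2.imwrite("pics/c1.png",cv2.hconcat([a,cv2.resize(b,(400,400),interpolation=cv2.INTER_CUBIC).copy() if 0 else cv2.copyMakeBorder(cv2.resize(b,(400,400),interpolation=cv2.INTER_CUBIC),0,200,0,0,cv2.BORDER_CONSTANT)]))
E
```

```text
1.8 [0.51560056 0.281999   0.11252207] [ 3.14091716e+00  1.55502090e-03 -2.98727138e+00] [-0.06184943  1.03437189  0.26538776] 3.433148574224669e-05 (array([ 0.0061, -0.0112,  0.025 ]), array([0.0003, 0.0007, 0.0003]))
```

View pics/c1.png

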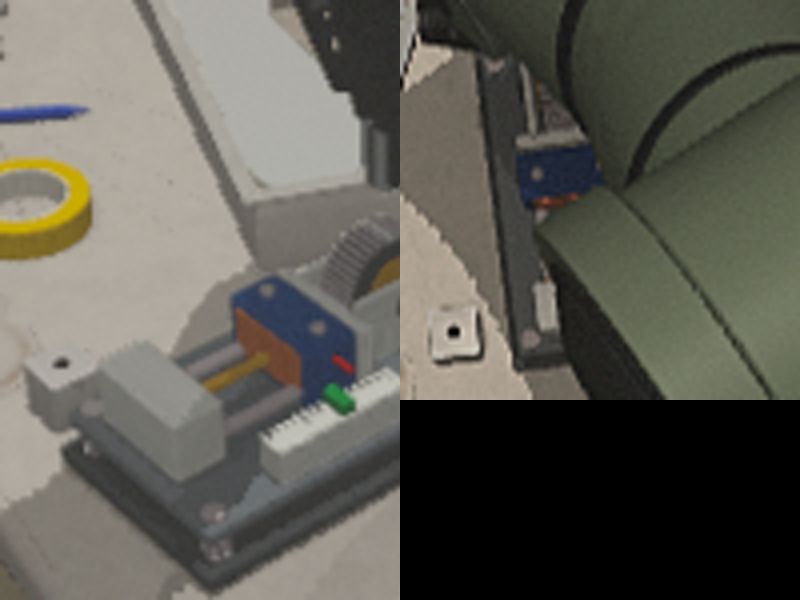

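The scene half shows the shut fingertips above and behind the wheel at about (380,185) in the crop, with the pointer at (343,362) and the mark at (340,398). In the top half the arm hides the wheel. I'll correct the position and touch down slowly.

>>> {"fn": "play_rows", "kwargs": {"deltas": [[0.004,-0.008,0.01,0,0,0,1],[0.006,-0.011,0.018,0,0,0,1],[0.006,-0.011,0.026,0,0,0,1],[0.006,-0.011,0.026,0,0,0,1],[0.006,-0.011,0.026,0,0,0,1]]}}

```text
clock: 2.4
position: [0.5129, 0.2757, 0.0982]
tool_rot: [-3.142, -0.0, -2.987]
force: [-0.7, -0.1, 0.9]
grip_width: 0.0004
finger_force: 0.0
```

```bash
cat >> h.py <<'E'
def rep():
    s=observe(); d=s["position"]-WT; f=s["force"]
    print(round(s["clock"],2),"stand-frame tcp mm",np.round([d@XS*1e3,d@YS*1e3,s["position"][2]*1e3],1),"F stand",np.round([f@XS,f@YS,f[2]],1),s["tool_rot"])
def gap():
    S=grab_frame("scene"); r=blob(S,"red",BS); g=blob(S,"green",BS)
    a,b=onz("scene",r[0],.064),onz("scene",g[0],.064); print("red",r[0],r[1][4],"green",g[0],g[1][4],"gap mm",(b-a)@XS*1e3,(b-a)@YS*1e3)
E
python3 - <<'E'
from h import *
rep();gap();print(proj("scene",observe()["position"]))
E
```

```text
2.4 stand-frame tcp mm [-9.4  0.2 98.2] F stand [ 0.7 -0.   0.9] [-3.14153523e+00 -2.38516984e-04 -2.98719427e+00]
red [310.57142857 230.71428571] 7 green [308.82142857 238.60714286] 28 gap mm 17.55975141658209 16.094597547176633
[322.44512571 193.36877073]
```

>>> {"fn": "play_rows", "kwargs": {"deltas": [[0,0,0.004,0,0,0,1],[0,0,0.007,0,0,0,1],[0,0,0.01,0,0,0,1],[0,0,0.013,0,0,0,1],[0,0,0.013,0,0,0,1]]}}

```text
clock: 2.95
position: [0.5131, 0.2759, 0.0918]
tool_rot: [3.141, 0.0, -2.987]
force: [-0.4, 0.1, 5.5]
grip_width: 0.0001
finger_force: 3.0
```

```bash
python3 - <<'E'
from h import *
rep()
E
```

```text
2.95 stand-frame tcp mm [-9.6  0.1 91.8] F stand [ 0.4 -0.2  5.5] [ 3.14139901e+00  3.94823593e-04 -2.98719759e+00]
```

>>> {"fn": "play_rows", "kwargs": {"deltas": [[0,0,0.002,0,0,0,1],[0.004,0,0.0025,0,0,0,1],[0.008,0,0.0025,0,0,0,1],[0.013,0,0.0025,0,0,0,1],[0.018,0,0.0025,0,0,0,1],[0.023,0,0.0025,0,0,0,1],[0.028,0,0.0025,0,0,0,1],[0.033,0,0.0025,0,0,0,1],[0.038,0,0.0025,0,0,0,1],[0.038,0,0.0025,0,0,0,1]]}}

```text
clock: 3.95
position: [0.4943, 0.273, 0.0909]
tool_rot: [3.141, 0.001, -2.987]
force: [-0.9, -0.1, 7.3]
grip_width: -0.0001
finger_force: 3.4
```

```bash
python3 - <<'E'
from h import *
rep();gap()
E
```

```text
3.95 stand-frame tcp mm [ 9.4  0.1 90.9] F stand [ 0.9 -0.1  7.3] [ 3.14126991e+00  7.96221332e-04 -2.98716924e+00]
red [308.14285714 234.14285714] 7 green [308.96296296 240.62962963] 27 gap mm 11.009350029688619 15.842647077012685
```

>>> {"fn": "play_rows", "kwargs": {"deltas": [[0,0,-0.01,0,0,0,1],[0,0,-0.025,0,0,0,1],[-0.02,0,-0.025,0,0,0,1],[-0.038,0,-0.025,0,0,0,1],[-0.038,0,-0.025,0,0,0,1],[-0.038,0,-0.016,0,0,0,1],[-0.038,0,-0.01,0,0,0,1],[-0.038,0,-0.006,0,0,0,1],[-0.038,0,-0.002,0,0,0,1],[-0.038,0,0,0,0,0,1]]}}

```text
clock: 5.0
position: [0.5129, 0.2756, 0.0905]
tool_rot: [-3.141, -0.0, -2.987]
force: [-0.3, -1.7, 7.2]
grip_width: 0.0001
finger_force: 3.6
```

>>> {"fn": "play_rows", "kwargs": {"deltas": [[0,0,0,0,0,0,1],[0.004,0,0,0,0,0,1],[0.008,0,0,0,0,0,1],[0.013,0,0,0,0,0,1],[0.018,0,0,0,0,0,1],[0.023,0,0,0,0,0,1],[0.028,0,0,0,0,0,1],[0.033,0,0,0,0,0,1],[0.038,0,0,0,0,0,1],[0.038,0,0,0,0,0,1]]}}

```text
clock: 6.0
position: [0.4942, 0.2727, 0.0908]
tool_rot: [3.142, 0.0, -2.987]
force: [-0.2, -2.1, 5.9]
grip_width: -0.0002
finger_force: 3.5
```

```bash
python3 - <<'E'
from h import *
rep();gap()
E
```

```text
6.0 stand-frame tcp mm [ 9.6  0.3 90.8] F stand [0.6 2.  5.9] [ 3.14158744e+00  4.97972847e-04 -2.98716682e+00]
red [305.83333333 235.5       ] 6 green [308.95652174 240.7826087 ] 23 gap mm 5.40841887930282 15.884238649536753
```

```bash
cat >> h.py <<'E'
def wc(im,col,c0,rad=7):
    im=cv2.GaussianBlur(im,(0,0),.6).astype(float); r,g,b=im[...,0],im[...,1],im[...,2]
    w=(r-np.maximum(g,b)) if col=="red" else (g-np.maximum(r,b))
    v,u=np.mgrid[:im.shape[0],:im.shape[1]]; m=(abs(u-c0[0])<rad)&(abs(v-c0[1])<rad); w=np.where(m,np.clip(w-25,0,None),0)
    return np.array([(w*u).sum(),(w*v).sum()])/w.sum()
def mgap(T,n,B):
    P=[]
    for c in("red","green"):
        p=wc(T,c,blob(T,c,B)[0]); P.append(onz(n,p,.064)); 
        print(n,c,p,end=" ")
    d=(P[1]-P[0])*1e3; print("gap",d@XS,d@YS)
E
python3 - <<'E'
from h import *
T=cv2.imread("pics/top0.png")[:,:,::-1];S=cv2.imread("pics/scene0.png")[:,:,::-1]
mgap(T,"top",BT);mgap(S,"scene",BS);mgap(grab_frame("scene"),"scene",BS)
c=T[226:252,284:308]; print((c[...,0].astype(int)-np.maximum(c[...,1],c[...,2]))[6:14,:14]); print((c[...,1].astype(int)-np.maximum(c[...,0],c[...,2]))[12:19,11:22])
E
```

```text
top red [292.68067227 235.69467787] top green [300.72911964 241.23702032] gap 16.47907669962752 17.52434097885749
scene red [310.33333333 230.47297297] scene green [309.2382199  238.76701571] gap 17.38806025898628 17.8332125831113
scene red [306.08333333 235.625     ] scene green [309.35051546 240.8621134 ] gap 5.120000217331312 15.945305261554235
[[-54 -51 -52 -51 -52 -48   1   0   0   2   0   2   1   2]
 [-54 -54 -53 -52 -52 -49   0   0   0  -2  -3  -2   0   0]
 [-37  -3 -19 -55 -53 -48  -5  -6  -9  -4   8  27  -1  -1]
 [ 11  19  14 -41 -53 -56   9  62  60  72  82  79   5  -1]
 [ 14  17  15 -33 -53 -59   9 106  97  90  71  50  11   3]
 [-21  14  -4 -56 -53 -63 -35   2  -4 -11  -9  -7  -1   2]
 [-57 -47 -58 -56 -54 -61 -43   1  -2   0  -2  -1   1   3]
 [-53 -54 -53 -51 -54 -59 -49   3   1   2   1   4   2   4]]
[[  1  -1  -3  -4  -3  -5  -4  -5  -5  -6  -4]
 [ -4  -2  -4  -7  -8   6   4   6  10   1  -1]
 [ -3   0  -6  31  32  36  39  53  65  25  -5]
 [  0  -3 -11  70  62  62  60  62  64  43  -7]
 [ -3  -2 -12  63  67  56  54  50  51  44  -2]
 [ -1  -2  -7  25  51  22   3  -4  -3  -1  -5]
 [ -2   1  -4  -4   1   0  -5  -3  -5  -2  -3]]
```

>>> {"fn": "play_rows", "kwargs": {"deltas": [[0,0,-0.01,0,0,0,1],[0,0,-0.025,0,0,0,1],[-0.015,0,-0.025,0,0,0,1],[-0.03,0,-0.025,0,0,0,1],[-0.03,0,-0.025,0,0,0,1],[-0.03,0,-0.016,0,0,0,1],[-0.03,0,-0.01,0,0,0,1],[-0.03,0,-0.006,0,0,0,1],[-0.03,0,-0.002,0,0,0,1],[-0.03,0,0,0,0,0,1]]}}

```text
clock: 7.1
position: [0.5089, 0.275, 0.0905]
tool_rot: [-3.141, -0.0, -2.987]
force: [-1.6, -1.5, 7.5]
grip_width: 0.0002
finger_force: 3.7
```

>>> {"fn": "play_rows", "kwargs": {"deltas": [[0,0,0,0,0,0,1],[0.004,0,0,0,0,0,1],[0.008,0,0,0,0,0,1],[0.013,0,0,0,0,0,1],[0.018,0,0,0,0,0,1],[0.022,0,0,0,0,0,1],[0.025,0,0,0,0,0,1],[0.025,0,0,0,0,0,1],[0.025,0,0,0,0,0,1]]}}

```text
clock: 8.0
position: [0.4969, 0.2732, 0.0908]
tool_rot: [3.142, 0.001, -2.987]
force: [0.5, -1.3, 6.4]
grip_width: 0.0003
finger_force: 3.5
```

>>> {"fn": "play_rows", "kwargs": {"deltas": [[0,0,-0.01,0,0,0,1],[0,0,-0.04,0,0,0,1],[0,0,-0.12,0,0,0,1],[-0.1,-0.1,-0.2,0,0,0,1],[-0.1,0.1,-0.26,0,0,0,1],[-0.1,0.2,-0.26,0,0,0,1],[-0.1,0.3,-0.26,0,0,0,1],[-0.1,0.38,-0.26,0,0,0,1],[-0.1,0.38,-0.26,0,0,0,1]]}}

```text
clock: 8.9
position: [0.5147, 0.4727, 0.2206]
tool_rot: [3.14, -0.001, -2.984]
force: [-0.1, -0.0, 0.4]
grip_width: -0.0
finger_force: 0.0
```

```bash
python3 - <<'E'
from h import *
rep();T=grab_frame("top");S=grab_frame("scene")
cv2.imwrite("pics/top2.png",T[:,:,::-1]);cv2.imwrite("pics/scene2.png",S[:,:,::-1])
a=cv2.resize(S[190:270,240:360,::-1],(600,400),interpolation=cv2.INTER_CUBIC);b=cv2.resize(T[215:265,255:280+50,::-1],(600,400),interpolation=cv2.INTER_CUBIC)
cv2.imwrite("pics/c2.png",cv2.resize(cv2.vconcat([a,b]),(450,600),interpolation=cv2.INTER_AREA))
try:
    mgap(S,"scene",BS);mgap(T,"top",BT)
except Exception as e:print(e)
E
```

```text
8.9 stand-frame tcp mm [ -41.3 -194.1  220.6] F stand [0.1 0.  0.4] [ 3.14016030e+00 -8.49248424e-04 -2.98413483e+00]
scene red [303.91246684 234.11671088] scene green [309.24751244 238.73880597] gap 1.0447518237329148 17.20907561778847
attempt to get argmax of an empty sequence
```

View pics/c2.png

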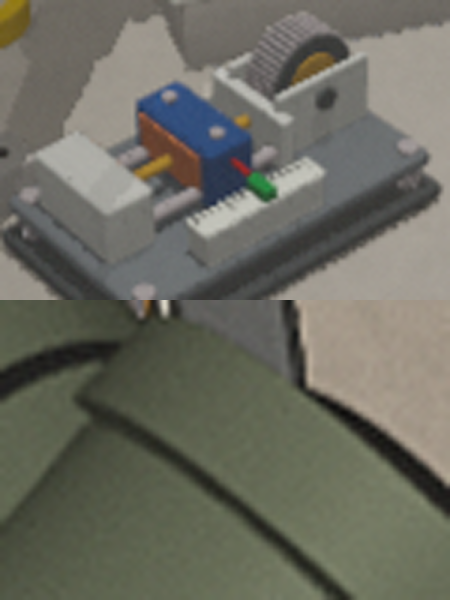

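The scene half shows the pointer at (240,170) in the crop, nearly in line with the green mark at (262,185). The arm hides the top view, so I'll back off to check from above.

>>> {"fn": "play_rows", "kwargs": {"deltas": [[0.05,0.05,-0.01,0,0,0,1],[0.15,0.1,-0.02,0,0,0,1],[0.24,0.15,-0.02,0,0,0,1],[0.33,0.2,-0.02,0,0,0,1],[0.42,0.25,-0.02,0,0,0,1],[0.51,0.3,-0.02,0,0,0,1],[0.57,0.32,-0.02,0,0,0,1],[0.57,0.32,-0.02,0,0,0,1],[0.57,0.32,-0.02,0,0,0,1],[0.57,0.32,-0.02,0,0,0,1]]}}

```text
clock: 10.0
position: [0.212, 0.5823, 0.2306]
tool_rot: [-3.141, 0.001, -2.989]
force: [0.1, 0.2, 0.0]
grip_width: -0.0002
finger_force: 0.0
```

```bash
python3 - <<'E'
from h import *
rep();T=grab_frame("top");S=grab_frame("scene")
mgap(S,"scene",BS);mgap(T,"top",BT)
T0=cv2.imread("pics/top0.png")[:,:,::-1];S0=cv2.imread("pics/scene0.png")[:,:,::-1]
for n,A,B,bx in(("top",T0,T,BT),("scene",S0,S,BS)):
    p,q=[onz(n,blob(I,"blue",bx)[0],.072) for I in(A,B)];print(n,"jaw",(q-p)@XS*1e3)
    print(n,"mean move of green px",wc(B,"green",blob(B,"green",bx)[0])-wc(A,"green",blob(A,"green",bx)[0]))
b=cv2.resize(T[222:252,270:315,::-1],(750,500),interpolation=cv2.INTER_CUBIC)
cv2.imwrite("pics/c3.png",b)
E
```

```text
10.0 stand-frame tcp mm [ 241.1 -348.8  230.6] F stand [-0.1 -0.2  0. ] [-3.14110976e+00  5.16244601e-04 -2.98869412e+00]
scene red [303.88528678 234.10473815] scene green [309.1946472  238.67396594] gap 0.9824215912812678 17.058724920489787
top red [294.16374269 241.80116959] top green [300.71331828 241.25282167] gap 0.9403150258749503 15.978718116109306
top jaw 16.034033784013562
top mean move of green px [-0.01580135  0.01580135]
scene jaw 16.21177850826035
scene mean move of green px [-0.04357269 -0.09304977]
```

View pics/c3.png

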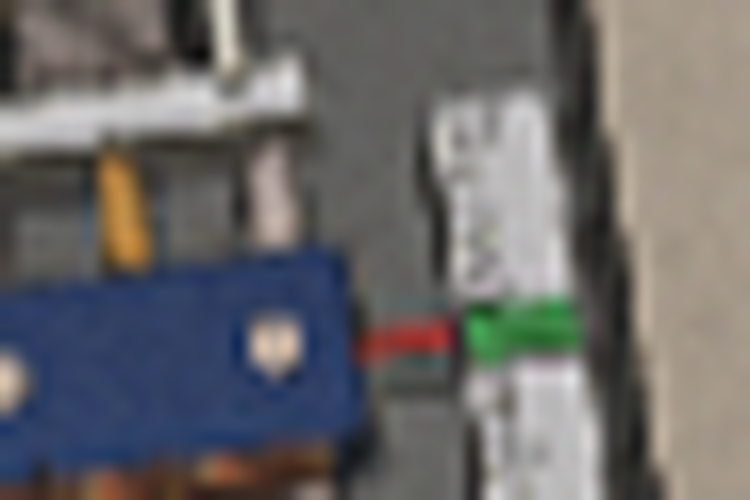

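Both views agree the pointer is about 1 mm short: pointer tip at (452,332) in the crop, middle of the mark's near edge at (470,337). One small corrective stroke of about 2.5 mm at the rim should centre it.

```bash
python3 - <<'E'
from h import *
print(delta(WT-.002*XS+[0,0,.134]))
E
```

```text
(array([-0.4868, -0.6969,  0.0014]), array([-0.0002,  0.0001, -0.0006]))
```

>>> {"fn": "play_rows", "kwargs": {"deltas": [[-0.05,-0.07,0,0,0,0,1],[-0.11,-0.15,0,0,0,0,1],[-0.17,-0.24,0,0,0,0,1],[-0.23,-0.33,0,0,0,0,1],[-0.29,-0.42,0,0,0,0,1],[-0.35,-0.5,0,0,0,0,1],[-0.41,-0.58,0,0,0,0,1],[-0.46,-0.66,0,0,0,0,1],[-0.487,-0.697,0,0,0,0,1],[-0.487,-0.697,0,0,0,0,1]]}}

```text
clock: 11.1
position: [0.5084, 0.2706, 0.2305]
tool_rot: [-3.14, 0.001, -2.995]
force: [-0.4, 0.7, -0.1]
grip_width: 0.0
finger_force: 0.0
```

>>> {"fn": "play_rows", "kwargs": {"deltas": [[0,0,0,0,0,0,1],[0,0,0.06,0,0,0,1],[0,0,0.14,0,0,0,1],[0,0,0.21,0,0,0,1],[0,0,0.24,0,0,0,1],[0,0,0.24,0,0,0,1],[0,0,0.24,0,0,0,1]]}}

```text
clock: 11.8
position: [0.5047, 0.2767, 0.1111]
tool_rot: [3.141, 0.0, -2.986]
force: [0.0, 0.7, 0.6]
grip_width: 0.0002
finger_force: 0.0
```

```bash
python3 - <<'E'
from h import *
rep()
E
```

```text
11.8 stand-frame tcp mm [ -1.4  -2.  111.1] F stand [-0.2 -0.7  0.6] [ 3.14126503e+00  1.49506710e-04 -2.98646514e+00]
```

>>> {"fn": "play_rows", "kwargs": {"deltas": [[0,-0.003,0.012,0,0,0,1],[0,-0.003,0.022,0,0,0,1],[0,-0.003,0.028,0,0,0,1],[0,-0.003,0.032,0,0,0,1],[0,-0.003,0.036,0,0,0,1],[0,-0.003,0.039,0,0,0,1],[0,-0.003,0.0405,0,0,0,1],[0,-0.003,0.0405,0,0,0,1],[0,-0.003,0.0405,0,0,0,1]]}}

```text
clock: 12.7
position: [0.5053, 0.2746, 0.0906]
tool_rot: [3.141, 0.0, -2.987]
force: [-0.8, -1.4, 6.2]
grip_width: -0.0002
finger_force: 3.6
```

>>> {"fn": "play_rows", "kwargs": {"deltas": [[0.001,0,0,0,0,0,1],[0.003,0,0,0,0,0,1],[0.005,0,0,0,0,0,1],[0.005,0,0,0,0,0,1],[0.005,0,0,0,0,0,1],[0.005,0,0,0,0,0,1]]}}

```text
clock: 13.3
position: [0.5032, 0.2742, 0.0908]
tool_rot: [3.141, 0.001, -2.987]
force: [-0.2, -0.9, 6.6]
grip_width: -0.0002
finger_force: 3.5
```

>>> {"fn": "play_rows", "kwargs": {"deltas": [[0,0,-0.01,0,0,0,1],[0,0,-0.04,0,0,0,1],[0,0,-0.12,0,0,0,1],[0,0,-0.2,0,0,0,1],[0,0,-0.27,0,0,0,1],[0,0,-0.28,0,0,0,1],[0,0,-0.28,0,0,0,1]]}}

```text
clock: 14.0
position: [0.5028, 0.2743, 0.2312]
tool_rot: [3.141, 0.002, -2.987]
force: [0.4, -0.5, 0.4]
grip_width: 0.0
finger_force: 0.0
```

>>> {"fn": "play_rows", "kwargs": {"deltas": [[0.06,0.08,0,0,0,0,1],[0.12,0.16,0,0,0,0,1],[0.18,0.25,0,0,0,0,1],[0.24,0.34,0,0,0,0,1],[0.3,0.43,0,0,0,0,1],[0.36,0.52,0,0,0,0,1],[0.42,0.6,0,0,0,0,1],[0.47,0.68,0,0,0,0,1],[0.48,0.69,0,0,0,0,1],[0.48,0.69,0,0,0,0,1]]}}

```text
clock: 15.0
position: [0.2086, 0.5796, 0.2282]
tool_rot: [-3.14, -0.002, -2.982]
force: [0.4, -0.6, -1.1]
grip_width: 0.0001
finger_force: 0.0
```

```bash
python3 - <<'E'
from h import *
rep();T=grab_frame("top");S=grab_frame("scene")
mgap(S,"scene",BS);mgap(T,"top",BT)
T0=cv2.imread("pics/top0.png")[:,:,::-1];S0=cv2.imread("pics/scene0.png")[:,:,::-1]
for n,A,B,bx in(("top",T0,T,BT),("scene",S0,S,BS)):
    p,q=[onz(n,blob(I,"blue",bx)[0],.072) for I in(A,B)];print(n,"jaw",(q-p)@XS*1e3)
b=cv2.resize(T[222:252,270:315,::-1],(750,500),interpolation=cv2.INTER_CUBIC)
cv2.imwrite("pics/c4.png",b)
E
```

```text
15.0 stand-frame tcp mm [ 244.9 -346.6  228.2] F stand [-0.3  0.7 -1.1] [-3.14002146e+00 -2.48177618e-03 -2.98222609e+00]
scene red [303.64494382 234.27640449] scene green [309.18271605 238.6691358 ] gap 0.3197857462254085 16.92955934557366
top red [293.81761006 242.22327044] top green [300.73181818 241.25454545] gap 0.033876744273542043 17.000532217501807
top jaw 16.63876308375123
scene jaw 17.02344226619658
```

View pics/c4.png

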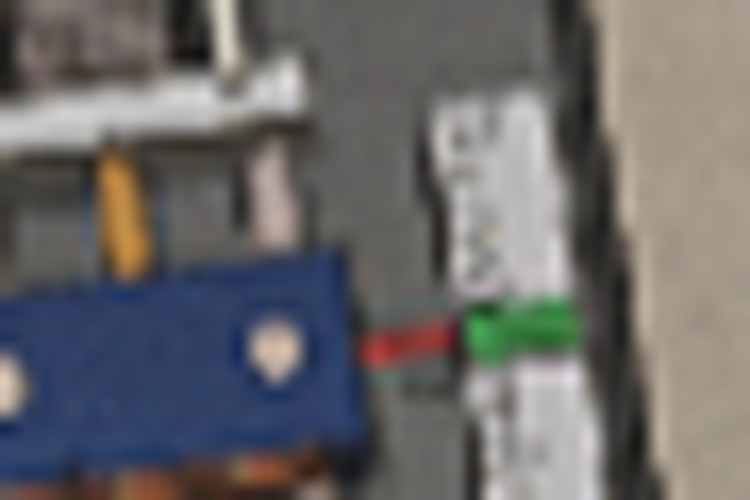

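The crop shows the pointer running from (365,355) to (455,338), straight at the middle of the mark's near edge at (470,337). The measured error is 0.0 mm from the top view and 0.3 mm from the scene view, and the arm is clear. I'm handing it in.

>>> {"fn": "play_rows", "kwargs": {"deltas": [[0,0,0,0,0,0,1],[0,0,0,0,0,0,1],[0,0,0,0,0,0,1]]}}

```text
clock: 15.4
position: [0.2132, 0.5776, 0.2303]
tool_rot: [-3.141, 0.0, -2.988]
force: [-0.6, 0.4, -0.2]
grip_width: 0.0001
finger_force: 0.0
```

```bash
python3 -c "
from workcell import *
print(job_done())"
```

```text
the job is handed in; nothing more can be done
None
```

The gap is set: after four light wheel strokes the red pointer sits in the green mark to within about 0.3 mm by both cameras, and I handed the job in at about 15 s with the arm clear of everything.

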